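# Reset the tripped cut-out on the sandal bench

## Task

One of the three power cut-outs on the bench board has tripped: its lever stands about upright, midway between off and on, and cannot be thrown on until it is reset. Push that lever off, firmly and all the way against its springy end stop so that the catch inside resets, then throw it fully on and let go. Never push on the cut-out with more than about 14 newtons, and leave the other two levers and the things lying around as they are.

Things in the scene. Friction and masses are not known exactly. Their poses are not given: they have to be found in the camera images.
- cutout: the tripped cut-out: fixed grey plastic housing 110 (x) x 60 (y) x 70 (z) mm, flat top, black lever through it. Origin: centre of its underside, z up. +x is its ON end (roughly away from the robot), -x its OFF end. One of a row of three alike, 78 mm apart along y in any order, on a fixed 12 mm plywood board.
- trip_lever (a joint): angle of the tripped lever (rad): 0 upright, negative leaning to OFF (-x), positive to ON (+x). Starts at -0.06 to 0.08. It rubs (0.05 N m, 1 to 2 N at the hand, more when thrown on from far off) and stays where it is left. While tripped it stops springily somewhere from +0.1 to +0.53. Once reset it swings freely to a springy ON stop at about +0.75; if it stops short it was not fully reset.
- trip_lever_tip (a point): centre of the tripped lever's end face, 67 mm from its pivot. The lever is a black plastic bar 12 mm thick (x), 22 mm wide (y), standing 55 mm proud of the housing's top. Bear on its upper part, 20 mm or more above the housing's top: lower down it takes more force.
- cutout_pivot (a point): the lever's level pivot axis (along the housing's y), in the middle of the housing, 58 mm above its underside, 12 mm below its top
- cutout_off_mark (a point): small white ring on the housing's top at its OFF end. Pushed this way the lever meets the catch somewhere from -0.1 to -0.5 rad: the push rises to 7 to 10 N and must drive it some 0.15 rad (5 to 8 mm) further, to a stiff spring stop somewhere from -0.22 to -0.66. Where these lie differs each time and can only be felt: a push of 12 to 13 N resets the catch; it stays reset.
- cutout_on_mark (a point): small white bar across the housing's top at its ON end
- lever_b_tip (a point): end of the lever of a neighbouring cut-out of the same make that is ON (leaning to +x, 0.62 to 0.74 rad); leave alone
- lever_c_tip (a point): end of the lever of a neighbouring cut-out of the same make that is switched OFF (leaning to -x, 0.45 to 0.6 rad); leave alone
- glue: glue bottle, 44 mm across, 120 mm tall, standing loose beside the board; origin at the centre of its underside
- hammer: hammer, 240 mm long, lying loose beyond the board
- tin: steel tin, 66 mm across, 60 mm tall, standing loose beside the board; origin at the centre of its underside

How it is judged:
By the outcome, as a careful person would: the job done as asked, in the order asked, and still so for the second after the job is handed in, with the robot touching nothing.
It also fails if it takes over 40 s, if anything falls off the work surface, if the arm or the gripper's body presses on something with over 40 N, if the wrist force passes 120 N, or if a joint passes its speed limit or range.

## Robot

A 6-joint arm with a two-finger parallel gripper is mounted at the origin on the work surface. World frame = base frame: x ahead of the robot, y to its left, z up, the work surface at z = 0. Lengths are in mm, angles in rad, forces in N, time in s.
With the tool pointing down it reaches from about 400 to 925 mm from the base axis. Payload 12.5 kg.
Tool frame: the origin (TCP) lies at the very end of the fingers, on their centre line; the grasp point (between the pads) lies env.hold_point_z behind it (env.hold_point_z is the distance from the TCP to the grasp point, in mm); y points along the fingers, z is the direction in which the jaws open and shut, and the axes are right-handed (so a half turn about y gives the same grasp; the last joint's range is limited). The gripper opens to 95 mm and grips with 3 to 60 N. Pads are 20 mm wide; open, the fingers measure 119 mm over their backs; the gripper's body (75 mm by 180 mm) begins 59 mm behind the grasp point.
Start: joints at [1.18, 0.491, 1.559, -0, 1.092, -0.106], TCP at [175.586, 599.847, 214.661] pointing down, gripper open.
Joint ranges: [-3.1, 3.1], [-0.84, 2.19], [0.05, 2.79], [-1.13, 4.28], [0.06, 2.93], [-2.69, 2.69]. Speed limits (rad/s): [2.22, 2.22, 2.79, 3.14, 3.14, 3.14].

## Interface

Orientations are given as [roll, pitch, yaw] about the fixed x, y, z axes, in that order (R = Rz(yaw) Ry(pitch) Rx(roll)).
In Python, from cell import env gives the robot as it stands.
- The arm moves only by the shell command python3 -m inch 'ROWS'. ROWS is JSON, one flat list of numbers, 7 for each row, row after row: the shift along the tool's x, y, z in m, then the turn, a rotation vector about the tool's x, y, z in degrees, then the closure, from -1 (fully open) to 1 (shut). In form: [tx, ty, tz, ax, ay, az, hand, tx, ty, tz, ax, ay, az, hand, ...]. A call has 1 to 10 rows; each row shifts and turns the commanded pose from where the row before left it, along the tool's axes as they then stand; what a row does not reach is not made up. A row lasts 1/10 s, in which the tool goes at most 50 mm and 8.59 degrees, less where a joint would pass 70% of its speed; a pose out of reach is approached as far as the arm can. A call is refused whole if a number of a shift passes 0.05 or a number of a turn 8.59, either way. A call with a gripper value outside its range is refused whole. The fingers move at their own pace and stop on an object; the grip force is fixed at half the most. Time passes only in rows, so rows that do not move let the fingers close. It gives the time, the measured TCP pose, the force and the opening at its end, in the units of the state.
- env.state(): the state, without advancing time (a new reading comes with each control period).
- env.read_camera(name): name is "scene" or "top"; returns a dict with "pixels" (384x512x3 uint8, blue, green, red), "depth" (384x512 float32, mm along the optical axis (not along the pixel's ray), 0 where there is no reading), "mtx" (3x3 intrinsics, pixels), "k1" (the pictures are not rectified: a ray, as slopes to the right and down, at radius r is drawn at 1 + k1 r^2 times it, then the intrinsics apply), "R" (3x3) and "t" (3): a world point X has camera coordinates R X + t. Camera axes: x right, y down, z forward; pixel columns grow to the right and rows downward; lengths in mm; the calibration is good to about 2 mm. A picture is of the moment at which its call begins.
- env.job_done(): hands the job in, once; it reports no verdict.
The state is a dict: "t": time; "joints": joint angles; "qvel": joint speeds; "tau": joint torques, N m; "eef_pos": TCP position; "tcp_rot": TCP orientation; "ft_force": force on the tool from outside, world axes, zero at the start; "moment": the same for the moment, N m; "opening": opening from 0.0 (shut) to 1.0 (fully open).
Only numpy, scipy, OpenCV 4.12 (cv2) and the standard library are available. Lean on these libraries where they do the work, as an engineer would, in place of code of your own. Each camera call takes 0.05 s, during which the arm holds its last target.

## Working session

There is one attempt and no reset: what is moved stays moved. The work goes in short steps, Python scripts to look and compute and a shell command to move; the robot and the scene stay as the last step left them, time stands still between calls to the robot, and variables do not carry over. Pictures are saved under pics/ and viewed, and the job is handed in when it is done.

```bash
ls; mkdir -p pics
python3 - <<'E'
from cell import env
import cv2
print(env.state(), env.hold_point_z)
for n in("scene","top"):
    c=env.read_camera(n); cv2.imwrite(f"pics/{n}0.png",c["pixels"]); print(n,c["mtx"],c["k1"],c["R"],c["t"])
    import numpy as np; np.savez(f"{n}0.npz",**c)
E
```

```text
pics
{'t': 0.0, 'joints': array([ 1.18038699e+00,  4.91546417e-01,  1.55947268e+00,  6.09094060e-06,
        1.09169804e+00, -1.05598291e-01]), 'qvel': array([ 3.21832452e-04, -7.15739660e-04,  9.19601972e-05, -7.87669213e-04,
        1.61111035e-04, -7.33881552e-04]), 'tau': array([-2.64841423e-03, -6.12636995e+01, -2.58177119e+01,  6.91050896e-02,
        4.82493080e-02, -1.24363296e-04]), 'eef_pos': array([175.4881819 , 599.59156492, 214.06191625]), 'tcp_rot': array([-1.57191398e+00,  1.23894695e-04, -2.84813930e-01]), 'ft_force': array([-0.14148319, -0.47177183,  0.55906252]), 'moment': array([-0.00476279, -0.01339748,  0.026825  ]), 'opening': 0.9987731748441613} 18.8
scene [[439.13097537   0.         251.08843883]
 [  0.         439.13097537 198.60564203]
 [  0.           0.           1.        ]] -0.05418280936315551 [[ 0.82670462  0.56255169  0.00975081]
 [ 0.39118833 -0.56224667 -0.72859479]
 [-0.40438987  0.60614708 -0.68487558]] [-553.11921015 -151.44571189 1168.98480042]
top [[436.50973752   0.         252.03764442]
 [  0.         436.50973752 194.77345475]
 [  0.           0.           1.        ]] -0.08713224857351237 [[ 0.0097481  -0.99988358  0.01173875]
 [-0.98731429 -0.01148475 -0.15836223]
 [ 0.15847861 -0.0100461  -0.9873113 ]] [ 20.3385094  641.15597124 981.86596748]
```

View pics/scene0.png

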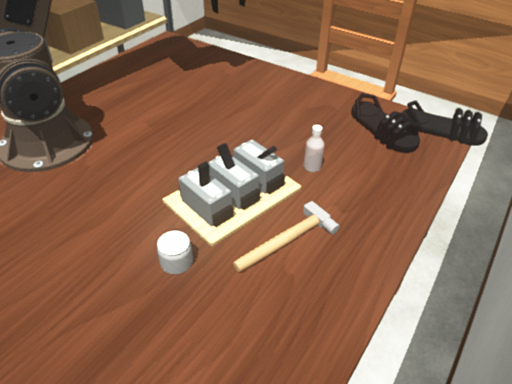

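View pics/top0.png

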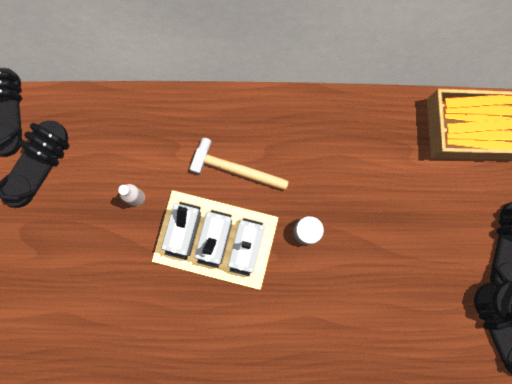

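The scene picture shows the board with three cut-outs at about (230,185), the bottle at (314,150), the tin at (175,252) and the hammer at (290,240). In the top picture the left lever leans ON at (181,215), the middle one leans OFF at (209,247), and the right one, at (247,245), looks upright, so it is the tripped one. I'll enlarge to measure.

```bash
cat > h.py <<'E'
import numpy as np, cv2
def load(n): return dict(np.load(n+".npz"))
def ray(c,u,v):
    K=c["mtx"];d=np.array([(u-K[0,2])/K[0,0],(v-K[1,2])/K[1,1]]);s=d.copy()
    for _ in range(20): s=d/(1+float(c["k1"])*(s@s))
    R=c["R"]; return -R.T@c["t"], R.T@np.array([s[0],s[1],1])
def plane(c,u,v,z):
    o,d=ray(c,u,v); return o+d*(z-o[2])/d[2]
def tri(c1,p1,c2,p2):
    o1,d1=ray(c1,*p1);o2,d2=ray(c2,*p2)
    s=np.linalg.lstsq(np.stack([d1,-d2],1),o2-o1,rcond=None)[0]
    a=o1+d1*s[0];b=o2+d2*s[1]; return (a+b)/2,np.linalg.norm(a-b)
def proj(c,X):
    p=c["R"]@np.asarray(X)+c["t"];s=p[:2]/p[2];s=s*(1+float(c["k1"])*(s@s));K=c["mtx"]
    return s*[K[0,0],K[1,1]]+K[:2,2]
E
python3 - <<'E'
from h import *
t=load("top0");s=load("scene0")
cv2.imwrite("pics/tz.png",cv2.resize(t["pixels"][185:295,145:285],None,fx=5,fy=5,interpolation=2))
cv2.imwrite("pics/sz.png",cv2.resize(s["pixels"][130:245,155:310],None,fx=5,fy=5,interpolation=2))
E
```

```text
(no output)
```

View pics/tz.png

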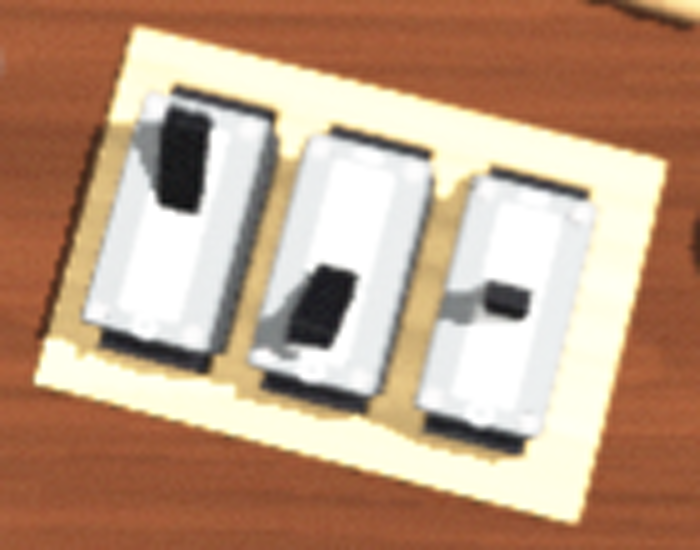

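View pics/sz.png

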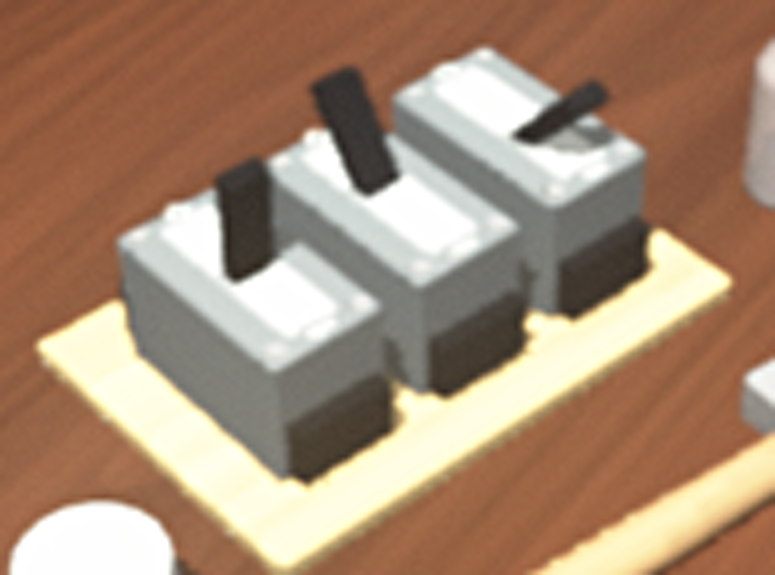

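Run:
```python
from h import *
t=load("top0");s=load("scene0")
T=lambda x,y:((x+.5)/5-.5+145,(y+.5)/5-.5+185)
S=lambda x,y:((x+.5)/5-.5+155,(y+.5)/5-.5+130)
c=[plane(t,*T(*p),82) for p in[(479,175),(595,200),(538,438),(417,407)]]
for p in c: print(p.round(1))
print("ctr",np.mean(c,0).round(1), [np.degrees(np.arctan2(*(a-b)[[1,0]])).round(2) for a,b in((c[0],c[3]),(c[1],c[2]))],[np.linalg.norm(a-b).round(1) for a,b in((c[0],c[3]),(c[1],c[2]),(c[0],c[1]))])
c2=[plane(s,*S(*p),82) for p in[(120,240),(268,368),(380,305)]]
for p in c2: print("sc",p.round(1))
print("ctr sc",((c2[0]+c2[2])/2).round(1), np.degrees(np.arctan2(*(c2[1]-c2[0])[[1,0]])))
b=[plane(t,*T(*p),12) for p in[(135,27),(667,160),(580,522),(35,383)]]
for p in b: print("board",p.round(1))
print(np.mean(b,0),[np.degrees(np.arctan2(*(a-b_)[[1,0]])).round(2) for a,b_ in((b[0],b[3]),(b[1],b[2]))],[np.degrees(np.arctan2(*(a-b_)[[1,0]])).round(2) for a,b_ in((b[0],b[1]),(b[3],b[2]))])
print("tip plane",plane(t,*T(508,296),137),"tri",tri(t,T(508,296),s,S(243,172)))
for n,pt,ps in(("on",(190,112),(600,95)),("off",(318,340),(338,80))): print(n,tri(t,T(*pt),s,S(*ps)))
for n,p,z in(("tin",(309,230),60),("glue top",(125,190),120)): print(n,plane(t,*p,z))
```

```text
[578.5  53.4  82. ]
[567.6   0.6  82. ]
[460.5  25.4  82. ]
[473.7  79.8  82. ]
ctr [520.1  39.8  82. ] [np.float64(-14.13), np.float64(-13.07)] [np.float64(108.0), np.float64(109.9), np.float64(53.9)]
sc [462.   26.1  82. ]
sc [563.5  -0.   82. ]
sc [578.2  56.3  82. ]
ctr sc [520.1  41.2  82. ] -14.418107002005364
board [656.8 225.   12. ]
board [594.  -37.1  12. ]
board [419.9   4.2  12. ]
board [482.4 267.   12. ]
[538.24347053 114.77277635  12.        ] [np.float64(-13.54), np.float64(-13.33)] [np.float64(76.53), np.float64(76.62)]
tip plane [521.18342911  39.46707623 137.        ] tri (array([521.81634659,  40.07994376, 137.38983752]), np.float64(1.7885432926906233))
on (array([602.54224257, 181.37167121, 123.6704806 ]), np.float64(5.475441297818605))
off (array([504.2117275 , 123.03315493, 125.51190013]), np.float64(6.136448685022891))
tin [ 558.10154841 -105.88067541   60.        ]
glue top [637.26938177 309.86882347 120.        ]
```

The right-hand cut-out is the tripped one. It is centred at (520.3, 40.5) with yaw -13.5°, and its lever is about upright. The plan is to shut the fingers, go to the ON side of the lever, push towards -x until the force reaches 12–13 N, then lift over and push it on from the other side.

```bash
python3 -m inch '[0,0,0,0,-2.8,0,1, 0.02,0,-0.019,0,0,0,1, 0.035,0,-0.033,0,0,0,1, 0.035,0,-0.033,0,0,0,1, 0.035,0,-0.033,0,0,0,1, 0.035,0,-0.033,0,0,0,1, 0.035,0,-0.033,0,0,0,1, 0.035,0,-0.033,0,0,0,1, 0.035,0,-0.033,0,0,0,1, 0.035,0,-0.033,0,0,0,1]'
python3 -m inch '[0.035,0,-0.033,0,0,0,1, 0.035,0,-0.033,0,0,0,1, 0.035,0,-0.033,0,0,0,1, 0.035,0,-0.033,0,0,0,1, 0.035,0,-0.033,0,0,0,1, 0.02,0,-0.018,0,0,0,1, 0.008,0,0,0,0,0,1, 0,0,0,0,0,0,1]'
cat > w.py <<'E'
import numpy as np
from cell import env
s=env.state();p=s["eef_pos"];a=np.radians(-13.5);e=np.array([np.cos(a),np.sin(a)]);n=np.array([-e[1],e[0]])
d=p[:2]-[520.3,40.5];print("t",round(s["t"],2),"along",(d@e).round(2),"side",(d@n).round(2),"z",p[2].round(2),"yaw",np.degrees(s["tcp_rot"]).round(2),"F",s["ft_force"].round(2),"Fe",(s["ft_force"][:2]@e).round(2),"op",round(s["opening"],3))
E
python3 w.py
```

```text
t: 1.1
eef_pos: [401.8, 252.8, 214.6]
tcp_rot: [-1.571, 0.0, -0.236]
ft_force: [-0.6, 0.6, -0.4]
opening: 0.217
t: 1.9
eef_pos: [556.1, 29.0, 214.1]
tcp_rot: [-1.571, 0.001, -0.237]
ft_force: [-0.8, 0.5, -0.1]
opening: 0.006
t 1.9 along 37.46 side -2.85 z 214.13 yaw [-8.999e+01  4.000e-02 -1.359e+01] F [-0.84  0.47 -0.06] Fe -0.93 op 0.006
```

```bash
python3 -m inch '[0,0.03,0.003,0,0,0,1, 0,0.03,0,0,0,0,1, 0,0.025,0,0,0,0,1, 0,0.015,0,0,0,0,1, 0,0.002,0,0,0,0,1, 0,0,0,0,0,0,1]'; python3 w.py
python3 - <<'E'
from cell import env
import cv2
cv2.imwrite("pics/s1.png",cv2.resize(env.read_camera("scene")["pixels"][60:250,130:330],None,fx=3,fy=3))
E
python3 w.py
```

```text
t: 2.5
eef_pos: [556.0, 33.1, 112.8]
tcp_rot: [-1.571, 0.0, -0.235]
ft_force: [-0.4, -0.7, -0.4]
opening: 0.007
t 2.5 along 36.47 side 1.18 z 112.85 yaw [-9.000e+01  3.000e-02 -1.344e+01] F [-0.35 -0.73 -0.4 ] Fe -0.17 op 0.007
t 2.55 along 36.86 side 1.05 z 113.37 yaw [-8.999e+01 -3.000e-02 -1.346e+01] F [-0.19  1.07 -0.24] Fe -0.43 op 0.004
```

View pics/s1.png

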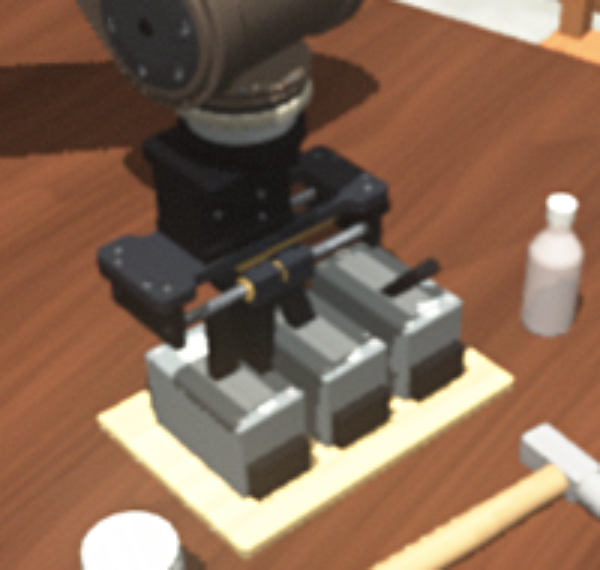

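The shut fingers are just on the ON side of the upright lever, around (245,340) in the crop, clear of the neighbours. Next I close in and push.

```bash
python3 -m inch '[-0.01,0,0,0,0,0,1, -0.007,0,0,0,0,0,1, -0.004,0,0,0,0,0,1, -0.002,0,0,0,0,0,1]'; python3 w.py; python3 -m inch '[-0.002,0,0,0,0,0,1, -0.002,0,0,0,0,0,1]'; python3 w.py;  python3 -m inch '[-0.002,0,0,0,0,0,1]'; python3 w.py
```

```text
t: 2.95
eef_pos: [533.9, 37.6, 113.2]
tcp_rot: [-1.57, -0.001, -0.236]
ft_force: [1.5, 0.1, 2.3]
opening: 0.004
t 2.95 along 13.93 side 0.35 z 113.22 yaw [-8.998e+01 -7.000e-02 -1.352e+01] F [1.5  0.1  2.27] Fe 1.43 op 0.004
t: 3.15
eef_pos: [530.3, 38.4, 112.8]
tcp_rot: [-1.571, -0.001, -0.236]
ft_force: [1.5, -0.5, 2.2]
opening: 0.007
t 3.15 along 10.26 side 0.28 z 112.81 yaw [-8.999e+01 -4.000e-02 -1.352e+01] F [ 1.47 -0.49  2.22] Fe 1.55 op 0.007
t: 3.25
eef_pos: [528.8, 38.8, 112.8]
tcp_rot: [-1.57, -0.002, -0.236]
ft_force: [6.0, -1.0, 1.5]
opening: 0.008
t 3.25 along 8.63 side 0.3 z 112.83 yaw [-89.98  -0.09 -13.53] F [ 5.98 -1.01  1.48] Fe 6.05 op 0.008
```

```bash
for i in 1; do python3 -m inch '[-0.001,0,0,0,0,0,1]' >/dev/null; python3 w.py;  python3 -m inch '[-0.001,0,0,0,0,0,1]'>/dev/null; python3 w.py; python3 -m inch '[-0.001,0,0,0,0,0,1]'>/dev/null; python3 w.py; done
```

```text
t 3.35 along 8.23 side 0.32 z 112.93 yaw [-89.98  -0.17 -13.52] F [ 7.75 -1.73 -0.42] Fe 7.94 op 0.006
t 3.45 along 7.63 side 0.33 z 112.92 yaw [-89.97  -0.21 -13.52] F [ 7.05 -2.22 -1.33] Fe 7.38 op 0.004
t 3.55 along 6.67 side 0.32 z 112.87 yaw [-89.97  -0.21 -13.52] F [ 8.46 -1.64 -1.35] Fe 8.61 op 0.003
```

```bash
python3 -m inch '[-0.001,0,0,0,0,0,1]' >/dev/null; python3 w.py;  python3 -m inch '[-0.001,0,0,0,0,0,1]'>/dev/null; python3 w.py; python3 -m inch '[-0.001,0,0,0,0,0,1]'>/dev/null; python3 w.py
```

```text
t 3.65 along 5.71 side 0.32 z 112.85 yaw [-89.97  -0.21 -13.52] F [ 8.18 -2.03 -2.98] Fe 8.43 op 0.006
t 3.75 along 4.68 side 0.35 z 112.79 yaw [-89.97  -0.21 -13.53] F [ 8.26 -2.99 -2.85] Fe 8.73 op 0.0
t 3.85 along 3.7 side 0.32 z 112.74 yaw [-89.97  -0.21 -13.52] F [ 8.91 -2.   -3.73] Fe 9.13 op 0.003
```

```bash
python3 -m inch '[-0.001,0,0,0,0,0,1]' >/dev/null; python3 w.py;  python3 -m inch '[-0.0005,0,0,0,0,0,1]'>/dev/null; python3 w.py; python3 -m inch '[-0.0005,0,0,0,0,0,1]'>/dev/null; python3 w.py
```

```text
t 3.95 along 2.79 side 0.35 z 112.71 yaw [-89.97  -0.22 -13.52] F [ 9.12 -2.16 -5.19] Fe 9.37 op 0.003
t 4.05 along 2.58 side 0.38 z 112.77 yaw [-89.96  -0.26 -13.52] F [11.76 -2.81 -5.26] Fe 12.1 op 0.006
t 4.15 along 2.41 side 0.39 z 112.83 yaw [-89.96  -0.3  -13.52] F [12.45 -3.77 -5.15] Fe 12.98 op 0.002
```

```bash
python3 -m inch '[0,0,0,0,0,0,1]' >/dev/null; python3 w.py; python3 -m inch '[0,0,0,0,0,0,1]' >/dev/null; python3 w.py
```

```text
t 4.25 along 2.4 side 0.39 z 112.84 yaw [-89.96  -0.3  -13.52] F [10.37 -2.35 -5.23] Fe 10.63 op 0.002
t 4.35 along 2.39 side 0.37 z 112.85 yaw [-89.96  -0.29 -13.53] F [11.15 -2.15 -4.85] Fe 11.35 op 0.004
```

```bash
python3 -m inch '[-0.0003,0,0,0,0,0,1]' >/dev/null; python3 w.py; python3 -m inch '[0,0,0,0,0,0,1]' >/dev/null; python3 w.py;python3 -m inch '[0,0,0,0,0,0,1]' >/dev/null; python3 w.py
```

```text
t 4.45 along 2.3 side 0.39 z 112.86 yaw [-89.96  -0.32 -13.53] F [11.71 -3.49 -4.77] Fe 12.2 op 0.006
t 4.55 along 2.29 side 0.4 z 112.82 yaw [-89.96  -0.31 -13.52] F [12.07 -2.59 -4.78] Fe 12.34 op 0.004
t 4.65 along 2.3 side 0.38 z 112.85 yaw [-89.96  -0.32 -13.53] F [11.38 -3.28 -5.87] Fe 11.83 op 0.004
```

```bash
python3 -m inch '[0.006,0,0,0,0,0,1, 0.008,0,0,0,0,0,1, 0,-0.02,0,0,0,0,1, 0,-0.025,0,0,0,0,1, 0,-0.01,0,0,0,0,1, -0.02,0,0,0,0,0,1, -0.03,0,0,0,0,0,1, -0.02,0,0,0,0,0,1, 0,0,0,0,0,0,1]'; python3 w.py; python3 -m inch '[0,0.02,0,0,0,0,1, 0,0.025,0,0,0,0,1, 0,0.01,0,0,0,0,1, 0,0,0,0,0,0,1]'; python3 w.py;  python3 - <<'E'
from cell import env
import cv2
cv2.imwrite("pics/s2.png",cv2.resize(env.read_camera("scene")["pixels"][60:250,130:330],None,fx=3,fy=3))
E
```

```text
t: 5.55
eef_pos: [463.6, 54.4, 167.4]
tcp_rot: [-1.571, 0.002, -0.235]
ft_force: [0.2, -0.3, -0.8]
opening: 0.006
t 5.55 along -58.4 side 0.24 z 167.35 yaw [-90.01   0.11 -13.48] F [ 0.15 -0.27 -0.81] Fe 0.21 op 0.006
t: 5.95
eef_pos: [465.7, 53.8, 111.4]
tcp_rot: [-1.571, 0.003, -0.236]
ft_force: [-0.3, 0.5, -0.7]
opening: -0.001
t 5.95 along -56.18 side 0.17 z 111.43 yaw [-90.03   0.15 -13.53] F [-0.29  0.52 -0.75] Fe -0.4 op -0.001
```

View pics/s2.png

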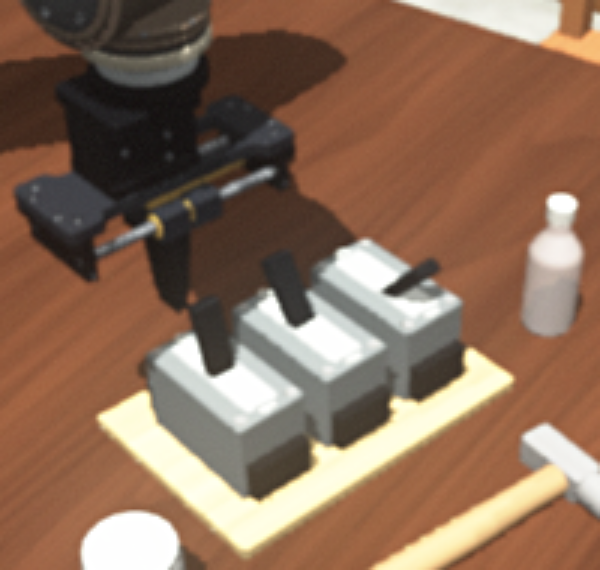

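The finger is clear on the OFF side at (175,290), and the lever at (212,335) leans OFF. Now I throw it on.

```bash
python3 -m inch '[0.01,0,0,0,0,0,1, 0.01,0,0,0,0,0,1, 0.004,0,0,0,0,0,1, 0.004,0,0,0,0,0,1]'>/dev/null; python3 w.py; for i in 1; do python3 -m inch '[0.004,0,0,0,0,0,1, 0.004,0,0,0,0,0,1]'>/dev/null; python3 w.py; python3 -m inch '[0.004,0,0,0,0,0,1, 0.004,0,0,0,0,0,1]'>/dev/null; python3 w.py; done
```

```text
t 6.4 along -27.58 side 0.27 z 112.95 yaw [-8.999e+01 -3.000e-02 -1.353e+01] F [-1.12  0.45  1.  ] Fe -1.2 op 0.004
t 6.6 along -19.99 side 0.27 z 112.7 yaw [-90.     0.   -13.52] F [-1.53 -0.01  0.11] Fe -1.48 op 0.004
t 6.8 along -12.0 side 0.29 z 112.61 yaw [-9.000e+01  1.000e-02 -1.352e+01] F [-0.96 -0.79  0.29] Fe -0.75 op 0.003
```

```bash
python3 -m inch '[0.004,0,0,0,0,0,1]'>/dev/null; python3 w.py; python3 -m inch '[0.004,0,0,0,0,0,1]'>/dev/null; python3 w.py; python3 -m inch '[0.003,0,0,0,0,0,1]'>/dev/null; python3 w.py
```

```text
t 6.9 along -8.01 side 0.27 z 112.56 yaw [-9.000e+01  2.000e-02 -1.352e+01] F [-1.16 -0.42 -0.66] Fe -1.03 op 0.001
t 7.0 along -4.04 side 0.26 z 112.49 yaw [-9.000e+01  2.000e-02 -1.352e+01] F [-1.61  0.98 -0.27] Fe -1.79 op 0.005
t 7.1 along -0.93 side 0.28 z 112.5 yaw [-9.000e+01  1.000e-02 -1.352e+01] F [-1.45  0.16 -0.17] Fe -1.45 op 0.006
```

```bash
for i in 1; do python3 -m inch '[0.003,0,0,0,0,0,1]'>/dev/null; python3 w.py; python3 -m inch '[0.003,0,0,0,0,0,1]'>/dev/null; python3 w.py; python3 -m inch '[0.003,0,0,0,0,0,1]'>/dev/null; python3 w.py; done
```

```text
t 7.2 along 1.98 side 0.28 z 112.53 yaw [-9.000e+01  1.000e-02 -1.352e+01] F [-1.65 -0.01 -0.89] Fe -1.6 op 0.002
t 7.3 along 5.0 side 0.28 z 112.59 yaw [-90.     0.   -13.52] F [-1.07  0.1   0.36] Fe -1.06 op 0.004
t 7.4 along 8.05 side 0.28 z 112.63 yaw [-89.99  -0.   -13.52] F [-0.75  0.23  0.11] Fe -0.78 op 0.01
```

```bash
for i in 1; do python3 -m inch '[0.002,0,0,0,0,0,1]'>/dev/null; python3 w.py; python3 -m inch '[0.002,0,0,0,0,0,1]'>/dev/null; python3 w.py; python3 -m inch '[0.002,0,0,0,0,0,1]'>/dev/null; python3 w.py; done
```

```text
t 7.5 along 10.12 side 0.3 z 112.63 yaw [-8.999e+01 -1.000e-02 -1.352e+01] F [-0.91  0.17 -1.02] Fe -0.93 op 0.004
t 7.6 along 11.98 side 0.31 z 112.65 yaw [-8.999e+01 -1.000e-02 -1.351e+01] F [-0.8   0.52 -0.66] Fe -0.9 op 0.003
t 7.7 along 13.94 side 0.27 z 112.64 yaw [-90.    -0.   -13.52] F [-0.85 -0.35 -0.16] Fe -0.74 op 0.007
```

```bash
for i in 1; do python3 -m inch '[0.002,0,0,0,0,0,1]'>/dev/null; python3 w.py; python3 -m inch '[0.002,0,0,0,0,0,1]'>/dev/null; python3 w.py; python3 -m inch '[0.001,0,0,0,0,0,1]'>/dev/null; python3 w.py; done
```

```text
t 7.8 along 15.96 side 0.3 z 112.64 yaw [-89.99  -0.   -13.52] F [-1.42 -0.17  0.48] Fe -1.34 op 0.005
t 7.9 along 17.95 side 0.28 z 112.65 yaw [-90.    -0.   -13.51] F [-0.31  0.32 -0.7 ] Fe -0.38 op 0.006
t 8.0 along 19.01 side 0.3 z 112.63 yaw [-8.999e+01 -1.000e-02 -1.352e+01] F [-1.19  0.52  0.92] Fe -1.28 op 0.005
```

```bash
for i in 1; do python3 -m inch '[0.001,0,0,0,0,0,1]'>/dev/null; python3 w.py; python3 -m inch '[0.001,0,0,0,0,0,1]'>/dev/null; python3 w.py; done
```

```text
t 8.1 along 19.57 side 0.23 z 112.52 yaw [-9.000e+01  4.000e-02 -1.352e+01] F [-2.01  0.91  0.05] Fe -2.17 op 0.008
t 8.2 along 20.23 side 0.24 z 112.45 yaw [-9.000e+01  8.000e-02 -1.352e+01] F [-4.45  0.81  0.45] Fe -4.52 op 0.004
```

```bash
python3 -m inch '[0.001,0,0,0,0,0,1]'>/dev/null; python3 w.py; python3 -m inch '[0.0005,0,0,0,0,0,1]'>/dev/null; python3 w.py; python3 -m inch '[-0.005,0,0,0,0,0,1, -0.015,0,0,0,0,0,1, -0.01,0,0,0,0,0,1, 0,-0.03,0,0,0,0,1, 0,-0.04,0,0,0,0,1, 0,-0.04,0,0,0,0,1, -0.03,-0.02,0,0,0,0,1, -0.03,0,0,0,0,0,1, -0.02,0,0,0,0,0,1, 0,0,0,0,0,0,1]'; python3 w.py
python3 - <<'E'
from cell import env
import cv2,numpy as np
for n in("scene","top"):
    c=env.read_camera(n);np.savez(n+"3.npz",**c)
cv2.imwrite("pics/s3.png",cv2.resize(np.load("scene3.npz")["pixels"][130:245,155:310],None,fx=5,fy=5,interpolation=2))
cv2.imwrite("pics/t3.png",np.load("top3.npz")["pixels"])
E
```

```text
t 8.3 along 21.08 side 0.22 z 112.41 yaw [-90.01   0.1  -13.52] F [-5.48  1.09  0.18] Fe -5.58 op 0.001
t 8.4 along 21.55 side 0.21 z 112.4 yaw [-90.01   0.11 -13.52] F [-6.27  0.95  0.9 ] Fe -6.32 op 0.004
t: 9.4
eef_pos: [433.4, 61.7, 243.3]
tcp_rot: [-1.57, -0.001, -0.235]
ft_force: [0.2, 1.8, -0.3]
opening: 0.003
t 9.4 along -89.44 side 0.35 z 243.27 yaw [-8.998e+01 -8.000e-02 -1.348e+01] F [ 0.19  1.78 -0.29] Fe -0.23 op 0.003
```

View pics/s3.png

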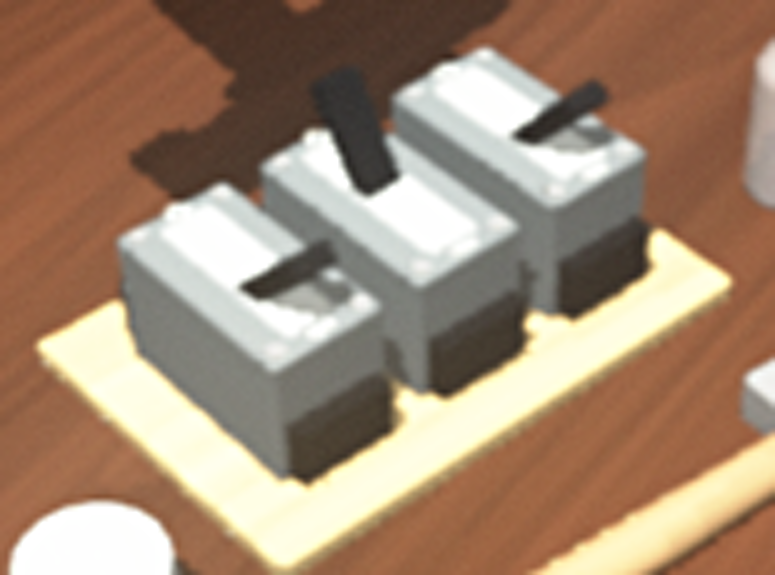

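View pics/t3.png

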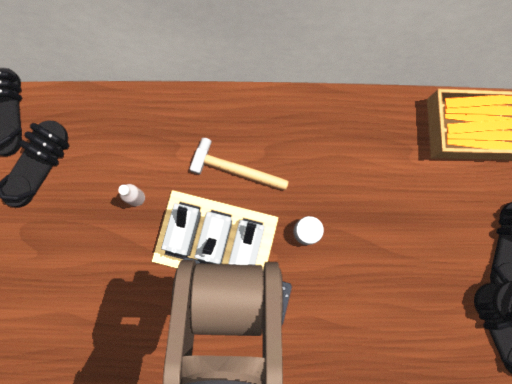

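In the scene crop the tripped lever at (290,270) now leans fully ON, like its neighbour at (565,110), and the OFF lever is unchanged at (355,130). The top view shows the bottle, tin and hammer where they were and the arm clear, so I'm handing in.

```bash
python3 -c "
from cell import env
print(env.state()['t']);print(env.job_done())"
```

```text
9.5
the job is handed in; nothing more can be done
None
```

The tripped cut-out (the right-hand one seen from above) is reset and thrown fully on. I handed the job in at 9.5 s.

- **Reset push:** The lever met the catch at about 7–9 N. I drove it about 6.5 mm further onto the stiff stop and held it there at about 12 N along the push direction. Counting the sideways and vertical parts, the total was about 13.2 N. The largest single reading was 13.99 N, right at the 14 N limit; readings scatter by up to about 1 N.
- **Throw on:** The lever swung at 1–2 N, past the range where a tripped lever stops, to its springy ON stop. By the finger position that is roughly 0.75 rad. I pressed to about 6 N there and let go.
- **Final check:** The pictures show the lever leaning ON like its ON neighbour. The other two levers, the glue bottle, the tin and the hammer look unmoved, and the arm is clear of everything. The force reading in free air was 1.8 N sideways just after the last move, with nothing in contact.

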